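# Clear the craft table and ready the engraver over the wood slice

### The job

Grip the bench sweeper and push all three wood offcuts with it right inside the three-sided scrap bay (do not touch the offcuts with the gripper), then leave the sweeper standing upright on the table. Next draw the engraver up out of its dock, lean it to a writing slant of about 45 degrees with its tip down, and hold its tip about 2 cm above the middle of the clamped wood slice without touching the slice. Finish while still holding the engraver raised and still there; leave the two paint bottles and the finished slice alone.

Things in the scene. Friction and masses are not known exactly. Their poses are not given: they have to be found in the camera images.
- bay: Scrap bay, fixed: a low wooden fence on three sides; its green floor is level with the table. Inner space 120 mm (own x, -60 to +60) by 170 mm (own y, -85 to +85); walls 10 mm thick, 30 mm high. Origin at the middle of the inner space, at table height. The open side is at its own x = -60 mm, so pieces are swept in along its own +x. Its yaw varies.
- sweeper: Bench sweeper, loose, about 0.2 kg, standing upright: a wooden block with a black rubber foot, 36 mm (own x) by 120 mm (own y) by 38 mm high, with a blue upright grip in its middle 26 mm (own x) by 40 mm (own y), from 38 to 115 mm above the underside. Origin at the centre of the underside; z up. Sweep with a broad 120 mm face.
- offcut_disc: Loose wood offcut: disc of 26 mm diameter, 16 mm high, dark bark, pale top. Origin at the centre of its underside. The three offcuts lie together on the table in front of the bay's open side, about 110 to 165 mm out from the bay's origin and within 50 mm of its middle line.
- offcut_block: Loose wood offcut: block 26 x 22 mm, 14 mm high, brown. Origin at the centre of its underside.
- offcut_branch: Loose wood offcut: piece of branch, 25 mm diameter, 18 mm high, standing on end, dark bark, pale top with a dark heart. Origin at the centre of its underside.
- dock: Engraver dock, fixed: grey block 90 x 90 mm, 60 mm high, with one vertical through hole of 23 mm diameter in its middle. Origin at the centre of its underside.
- engraver: Cordless engraving pen, loose, about 0.16 kg, round, 170 mm long, upright and tip down in the dock. Origin at the tip; own z runs along the pen to its rear end. Steel nose, 18 mm diameter or less, z = 0 to 50 mm; then grey and black body, 29 mm diameter, to 160 mm, tapering to 170. Its step at 50 mm rests on the dock's top (tip 10 mm above the table). Balance point 95 mm from the tip.
- engraver_tip (a point): The engraver's tip (same as the origin of the engraver).
- jig: Work jig, fixed: plywood board 130 x 130 mm, 12 mm high, on which a round wood slice of 100 mm diameter is held by two small blue clamp pads at its own y = -57 and +57 mm (top of the pads at 28 mm, level with the slice). Origin at the centre of the underside. A snowflake is drawn on the slice. The jig and the dock may swap places.
- slice_middle (a point): Middle of the upper face of the clamped wood slice, 28 mm above the table; z up.
- red_paint: Bystander: small red paint bottle, 36 mm diameter, 75 mm high, loose. Origin at the centre of its underside.
- white_paint: Bystander: small white paint bottle, 36 mm diameter, 75 mm high, loose. Origin at the centre of its underside.
- finished_slice: Bystander: finished wood slice with a painted face, 90 mm diameter, 14 mm high, lying loose. Origin at the centre of its underside.

How it is judged:
On the way, in this order (a step that is already met when the one before it is completed fails the run):
1. all three offcuts are inside the scrap bay (x of offcut_disc in the frame of bay between -0.05 and 0.06 m and y of offcut_disc in the frame of bay between -0.085 and 0.085 m and height (world z) of each of offcut_disc, offcut_block, offcut_branch below 0.03 m and x of offcut_block in the frame of bay between -0.05 and 0.06 m and y of offcut_block in the frame of bay between -0.085 and 0.085 m and x of offcut_branch in the frame of bay between -0.05 and 0.06 m and y of offcut_branch in the frame of bay between -0.085 and 0.085 m), for 0.2 s.
2. the engraver is drawn clear of its dock (tip above the dock's top) (height (world z) of engraver_tip above 0.065 m), for 0.1 s.
At the end, for the whole second after the job is handed in: Offcuts inside the bay (centres 10 mm or more past its open side); sweeper upright on the table, released; engraver held still, 30 to 60 degrees from vertical, tip within 20 mm sideways of the slice's middle and 5 to 45 mm above it, touching no jig, dock or sweeper (all of step 1 and angle between sweeper's own z axis and vertical below 0.1 rad and height (world z) of sweeper below 0.006 m and contact force between each of the arm, the fingers and sweeper below 0.1 N and angle between engraver's own z axis and vertical between 0.52 and 1.05 rad and horizontal distance between engraver_tip and slice_middle below 0.02 m and z of engraver_tip in the frame of slice_middle between 0.005 and 0.045 m and contact force between the fingers and engraver above 1 N and contact force between each of jig, dock, sweeper and engraver below 0.05 N and linear speed of engraver below 0.03 m/s); the arm keeps its last pose, push and grip.
It fails at once if the gripper or arm touches an offcut (contact force between any of the fingers, the arm and offcut_disc above 0.5 N or contact force between any of the fingers, the arm and offcut_block above 0.5 N or contact force between any of the fingers, the arm and offcut_branch above 0.5 N).
It fails at once if the engraver presses on the jig or the wood slice (contact force between engraver and jig above 1 N).
It fails at once if a paint bottle or the finished slice is shifted more than 20 mm or tipped (distance of any of red_paint, white_paint, finished_slice from where it was at the start of the episode above 0.02 m or angle between any of red_paint, white_paint, finished_slice's own z axis and vertical above 0.3 rad).
It also fails if it takes over 54 s, if anything falls off the work surface, if the arm or the gripper's body presses on something with over 40 N, if the wrist force passes 120 N, or if a joint passes its speed limit or range.

### The arm

A 6-joint arm with a two-finger parallel gripper is mounted at the origin on the work surface. World frame = base frame: x ahead of the robot, y to its left, z up, the work surface at z = 0. Lengths are in m, angles in rad, forces in N, time in s.
With the tool pointing down it reaches from about 0.225 to 0.875 m from the base axis. Payload 3.4 kg.
Tool frame: the origin (TCP) lies on the centre line of the jaws, within the pads' length; the fingertips stand 19 mm ahead of it and the grasp point (between the pads) is the TCP (nose_length is the distance from the TCP to the fingertips, in m); z points along the fingers, y is the direction in which the jaws open and shut (so a half turn about z gives the same grasp; the last joint's range is limited). The gripper opens to 85 mm and grips with 20 to 120 N. Pads are 22 mm wide; open, the fingers measure 114 mm over their backs; the gripper's body (76 mm by 85 mm) begins 54 mm behind the grasp point. The pads swing forward as they close: fully open they stand 13 mm farther back than shut.
Start: joints at [-1.337, 0.276, 1.505, -0, 1.361, -0.121], TCP at [0.2, -0.539, 0.25] pointing down, gripper open.
Joint ranges: [-2.89, 2.89], [-0.75, 2.08], [0.22, 2.7], [-1.18, 4.32], [0.11, 2.71], [-2.7, 2.7]. Speed limits (rad/s): [2.57, 2.57, 3.14, 3.14, 3.14, 3.14].

### API

Orientations are given as a unit quaternion [w, x, y, z].
In Python, from rig import * gives the robot as it stands.
- The arm moves only by the shell command python3 -m jog 'ROWS' [OPENING] [FORCE]. ROWS is JSON, one flat list of numbers, 6 for each row, row after row: the shift along the tool's x, y, z in mm, then the turn, a rotation vector about the tool's x, y, z in degrees. In form: [tx, ty, tz, wx, wy, wz, tx, ty, tz, wx, wy, wz, ...]. A call has 1 to 10 rows; each row is the pose to reach, as a shift and turn from the pose commanded when the call began, along the tool's axes at that moment; what a row does not reach only later rows make up. A row lasts 1/8 s, in which the tool goes at most 62.5 mm and 10.7 degrees, less where a joint would pass 70% of its speed; a pose out of reach is approached as far as the arm can. A call with a gripper value outside its range is refused whole. OPENING is the closure, from 0 (fully open) to 1 (shut), set as the call begins (- or left out, the last holds). The fingers move at their own pace and stop on an object; FORCE is the grip in N (left out, the last holds). Time passes only in rows, so rows that repeat a pose let the fingers close. It gives the time, the measured TCP pose, the force and the opening at its end, in the units of the state.
- get_state(): the state, without advancing time (a new reading comes with each control period).
- get_image(name): name is "scene" or "top"; returns a dict with "frame" (480x640x3 uint8, red, green, blue), "camera_matrix" (3x3 intrinsics, pixels), "k1" (the pictures are not rectified: a ray, as slopes to the right and down, at radius r is drawn at 1 + k1 r^2 times it, then the intrinsics apply), "rvec" (rotation vector, rad) and "tvec" (3), from world to camera coordinates, as OpenCV has them. Camera axes: x right, y down, z forward; pixel columns grow to the right and rows downward; lengths in m; the calibration is good to about 2 mm. A picture is of the moment at which its call begins. There is no depth.
- sign_off(): hands the job in, once; it reports no verdict.
The state is a dict: "clock": time; "qpos": joint angles; "qd": joint speeds; "effort": joint torques, N m; "position": TCP position; "ee_rot": TCP orientation; "contact_force": force on the tool from outside, world axes, zero at the start; "moment": the same for the moment, N m; "width": finger opening in m.
Only numpy, scipy, OpenCV 4.12 (cv2) and the standard library are available. Lean on these libraries where they do the work, as an engineer would, in place of code of your own. Each camera call takes 0.05 s, during which the arm holds its last target.

## Working session

There is one attempt and no reset: what is moved stays moved. The work goes in short steps, Python scripts to look and compute and a shell command to move; the robot and the scene stay as the last step left them, time stands still between calls to the robot, and variables do not carry over. Pictures are saved under pics/ and viewed, and the job is handed in when it is done.

```bash
ls; mkdir -p pics; python3 - <<'E'
from rig import *
import cv2
for n in("scene","top"):
    d=get_image(n); cv2.imwrite(f"pics/{n}0.png",d["frame"][:,:,::-1]); print(n,d["camera_matrix"],d["k1"],d["rvec"],d["tvec"])
print(get_state())
E
```

```text
pics
scene [[520.88423224   0.         322.35392821]
 [  0.         520.88423224 248.18902426]
 [  0.           0.           1.        ]] -0.06192620733079306 [ 2.16133733  0.79800551 -0.40043663] [-0.47175242 -0.16191959  1.17055961]
top [[476.98767429   0.         317.22542673]
 [  0.         476.98767429 242.38858892]
 [  0.           0.           1.        ]] -0.1267461762323523 [ 2.18080633 -2.1643708   0.11227656] [0.01761046 0.59650557 0.99589763]
{'clock': 0.1, 'qpos': array([-1.33701987e+00,  2.76568367e-01,  1.50604404e+00, -5.33839852e-05,
        1.36072832e+00, -1.21008895e-01]), 'qd': array([-0.00218056, -0.00209112, -0.00462651, -0.00018633, -0.00055321,
        0.0008778 ]), 'effort': array([ 1.17325308e-03, -4.17700446e+01, -2.46405190e+01, -1.06498533e-04,
        5.83402987e-03, -7.52495026e-06]), 'position': array([ 0.19961324, -0.53874355,  0.24949038]), 'ee_rot': array([-8.71176168e-04,  9.84305774e-01,  1.76469200e-01, -7.53142081e-05]), 'contact_force': array([ 0.48164037, -0.00630918, -0.60129803]), 'moment': array([ 0.00685071,  0.01876727, -0.04535693]), 'width': 0.08552100879398987}
```

View pics/top0.png

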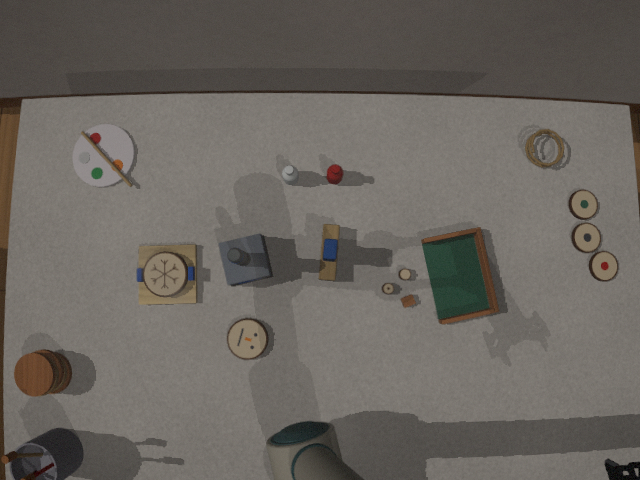

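View pics/scene0.png

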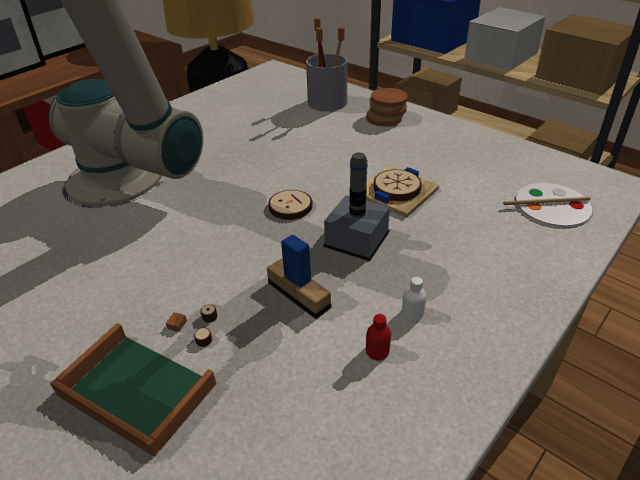

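The top view shows the jig at (167,274), the dock at (246,260) and the sweeper at (330,252). The offcuts are near (388,288), (405,274) and (408,300), and the bay is near (460,275). I'll zoom in to measure.

```bash
cat > h.py <<'E'
from rig import *
import cv2, numpy as np
from scipy.spatial.transform import Rotation as R
def cast(d,uv,z):
    K=np.array(d["camera_matrix"]);dist=np.array([d["k1"],0,0,0.])
    uv=np.array(uv,float).reshape(-1,1,2)
    n=cv2.undistortPoints(uv,K,dist).reshape(-1,2)
    M=cv2.Rodrigues(np.array(d["rvec"]))[0];t=np.array(d["tvec"])
    c=-M.T@t
    r=np.c_[n,np.ones(len(n))]@M
    return c+r*((z-c[2])/r[:,2])[:,None]
def proj(d,P):
    return cv2.projectPoints(np.array(P,float).reshape(-1,1,3),np.array(d["rvec"]),np.array(d["tvec"]),np.array(d["camera_matrix"]),np.array([d["k1"],0,0,0.]))[0].reshape(-1,2)
E
python3 - <<'E'
from h import *
for n,boxes in(("top",[(300,210,200,150),(120,210,200,150)]),("scene",[(40,220,320,240),(250,140,200,150)])):
    f=cv2.imread(f"pics/{n}0.png")
    for i,(x,y,w,h) in enumerate(boxes):
        c=cv2.resize(f[y:y+h,x:x+w],(800,600),interpolation=cv2.INTER_CUBIC); cv2.imwrite(f"pics/{n}_z{i}.png",np.clip(c*1.5,0,255))
d=get_image("top");f=cv2.imread("pics/top0.png");hsv=cv2.cvtColor(f,cv2.COLOR_BGR2HSV)
def masks(name,lo,hi,mn=15):
    m=cv2.inRange(hsv,np.array(lo),np.array(hi));n,l,s,c=cv2.connectedComponentsWithStats(m)
    for i in range(1,n):
        if s[i,4]>=mn:print(name,s[i].tolist(),c[i].round(1))
masks("green",(60,80,20),(90,255,120),100);masks("blue",(105,120,50),(125,255,255));masks("red",(0,150,60),(6,255,255),20)
print("white cam pos",cast(d,[[0,0]],0))
E
```

```text
green [423, 238, 66, 81, 3403] [454.9 277. ]
blue [323, 239, 14, 21, 237] [329.8 248.8]
blue [188, 267, 6, 13, 67] [190.1 273.1]
blue [138, 269, 3, 12, 28] [138.9 275.5]
red [90, 133, 10, 11, 67] [ 95.3 137.5]
red [327, 165, 15, 18, 173] [333.5 173.1]
red [601, 262, 7, 8, 39] [604.4 265.5]
white cam pos [[1.23426497 0.86215439 0.        ]][ WARN:0@0.078] global loadsave.cpp:1063 imwrite_ Unsupported depth image for selected encoder is fallbacked to CV_8U.
```

View pics/top_z0.png

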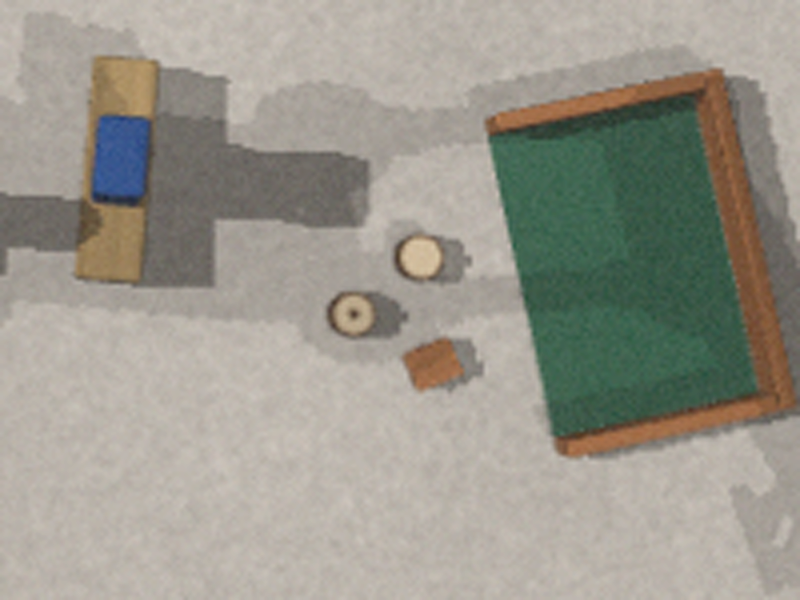

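View pics/top_z1.png

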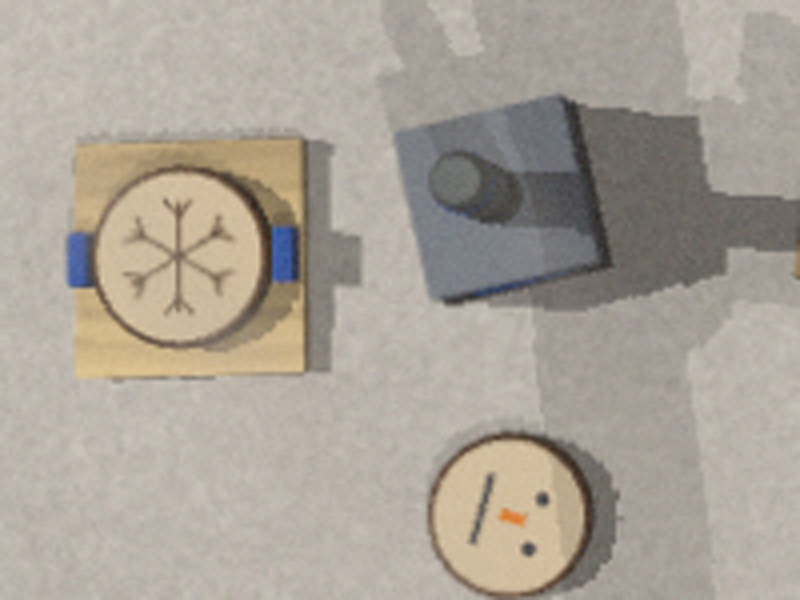

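View pics/scene_z1.png

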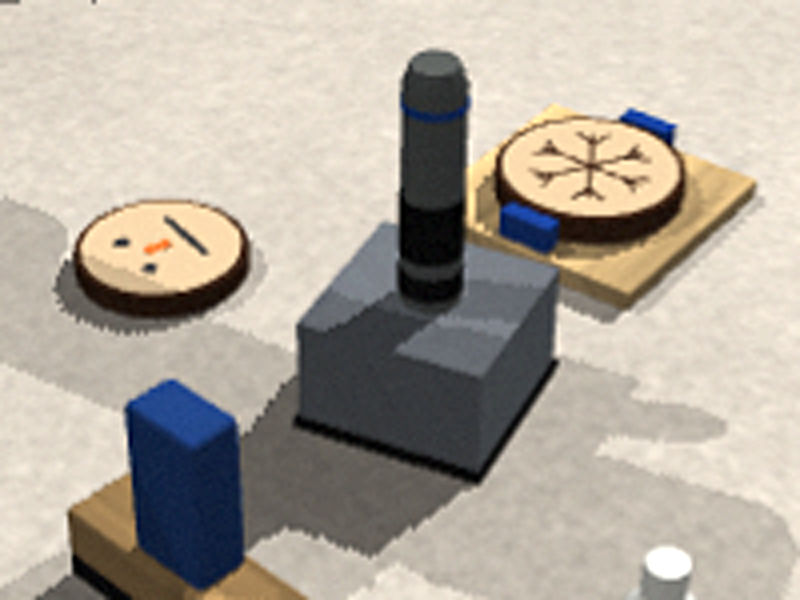

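```bash
python3 - <<'E'
from h import *
d=get_image("top");s=get_image("scene")
z0=lambda p:[((x+.5)/4-.5+300,(y+.5)/4-.5+210) for x,y in p]
z1=lambda p:[((x+.5)/4-.5+120,(y+.5)/4-.5+210) for x,y in p]
def rect(n,P):
    (c,sz,a)=cv2.minAreaRect((P[:,:2]*1000).astype(np.float32));print(n,np.round(c,1),np.round(sz,1),round(a,1),(P[:,:2]*1000).round(0).tolist())
rect("bay",cast(d,z0([(486,118),(722,70),(796,405),(560,455)]),.03))
rect("bayfloor corners far hidden",cast(d,z0([(490,135),(552,437)]),0))
rect("sweepblock",cast(d,z0([(95,57),(159,60),(142,283),(76,277)]),.038))
rect("sweepgrip",cast(d,z0([(97,115),(151,117),(145,204),(92,199)]),.115))
for n,p,z in(("disc",(421,257),.016),("branch",(353,314),.018),("block",(436,363),.014)):print(n,(cast(d,z0([p]),z)*1000).round(1))
rect("block",cast(d,z0([(403,353),(449,338),(465,372),(420,390)]),.014))
rect("dock",cast(d,z1([(394,131),(563,95),(608,263),(434,300)]),.06))
print("engr rear",(cast(d,z1([(457,180)]),.18)*1000).round(1))
print("slice",(cast(d,z1([(180,257)]),.028)*1000).round(1))
rect("jig",cast(d,z1([(77,142),(303,138),(306,373),(76,378)]),.012))
print("fin",(cast(d,z1([(512,514)]),.014)*1000).round(1))
print("bottles",(cast(d,[(289,173),(335,174)],.075)*1000).round(1))
zs=lambda p:[((x+.5)/4-.5+250,(y+.5)/4-.5+140) for x,y in p]
print("scene slice",(cast(s,zs([(592,165)]),.028)*1000).round(1),"engr rear",(cast(s,zs([(436,62)]),.18)*1000).round(1))
print("scene dock",(cast(s,zs([(298,325),(483,376),(557,268),(385,224)]),.06)*1000).round(1))
print("scene grip",(cast(s,zs([(126,405),(208,444),(240,419),(170,381)]),.115)*1000).round(1))
st=get_state();print(R.from_quat(np.roll(st["ee_rot"],-1)).as_matrix().round(3))
E
```

```text
bay [ 527.8 -287.6] [186.5 134.9] 11.6 [[605.0, -203.0], [633.0, -335.0], [450.0, -372.0], [424.0, -241.0]]
bayfloor corners far hidden [ 515.4 -228.2] [170.3   0. ] -168.8 [[599.0, -212.0], [432.0, -245.0]]
sweepblock [575.8  -3.2] [ 35.1 119.4] 85.8 [[635.0, 9.0], [634.0, -25.0], [515.0, -16.0], [518.0, 19.0]]
sweepgrip [574.5  -2.5] [26.6 43.1] 86.3 [[596.0, 9.0], [595.0, -17.0], [552.0, -14.0], [554.0, 12.0]]
disc [[ 530.3 -169.2   16. ]]
branch [[ 499.3 -131.5   18. ]]
block [[ 472.9 -177.4   14. ]]
block [ 473.1 -176.4] [22.  27.8] 21.5 [[478.0, -159.0], [486.0, -185.0], [468.0, -193.0], [458.0, -169.0]]
dock [557.8 173.1] [90.9 96.1] 12.5 [[592.0, 230.0], [611.0, 141.0], [524.0, 116.0], [504.0, 207.0]]
engr rear [[557.7 175.4 180. ]]
slice [[525.4 352.1  28. ]]
jig [526.2 352. ] [130.4 129.1] 2.2 [[589.0, 418.0], [592.0, 290.0], [464.0, 285.0], [459.0, 414.0]]
fin [[389.4 170.5  14. ]]
bottles [[737.1  82.4  75. ]
 [735.8 -13.8  75. ]]
scene slice [[529.1 350.   28. ]] engr rear [[560.9 173.  180. ]]
scene dock [[529.6 117.9  60. ]
 [614.8 141.1  60. ]
 [593.  226.2  60. ]
 [509.5 203.7  60. ]]
scene grip [[560.3 -16.4 115. ]
 [600.3 -13.2 115. ]
 [599.7   5.3 115. ]
 [563.1   5.  115. ]]
[[ 0.938  0.347 -0.   ]
 [ 0.347 -0.938  0.001]
 [ 0.    -0.001 -1.   ]]
```

View pics/scene_z0.png

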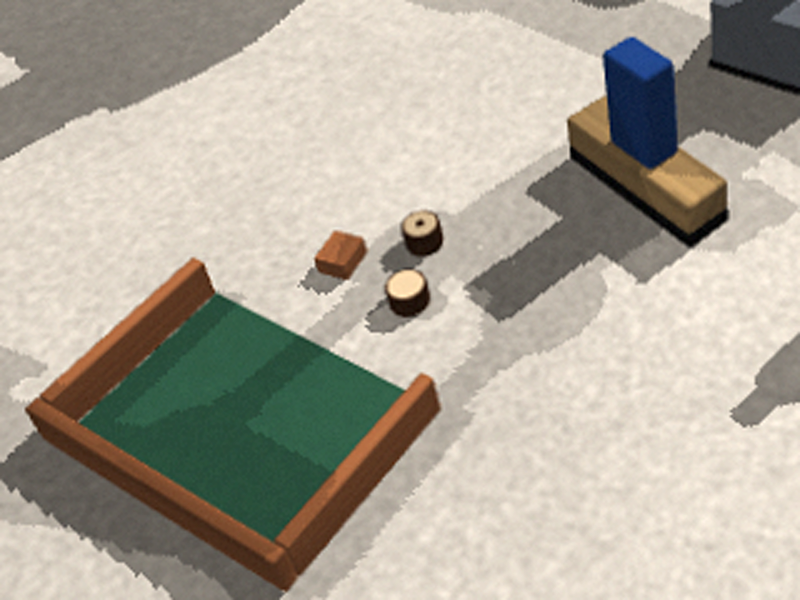

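```bash
cat >> h.py <<'E'
def plan(pts):
    """pts: list of (x,y,z mm, jaw yaw deg[, outward tilt deg, azimuth deg]) -> tool-frame rows from the present pose"""
    st=get_state();T=R.from_quat(np.roll(st["ee_rot"],-1));p=st["position"]*1000
    print("t",st["clock"],"p",p.round(1),"w",round(st["width"],4),"F",st["contact_force"].round(1),"z",T.as_matrix()[:,2].round(3),"y",T.as_matrix()[:,1].round(3),"q",st["qpos"].round(2))
    for q in pts:
        a=np.radians(q[3]);y=np.array([np.cos(a),np.sin(a),0]);z=np.array([0,0,-1.]);x=np.cross(y,z)
        G=R.from_matrix(np.c_[x,y,z])
        if len(q)>4:
            b=np.radians(q[5]);ax=np.cross([0,0,-1.],[np.cos(b),np.sin(b),0])
            G=R.from_rotvec(ax*np.radians(q[4]))*G
        print(T.inv().apply(np.array(q[:3])-p).round(1),np.degrees((T.inv()*G).as_rotvec()).round(1))
E
python3 - <<'E'
from h import *
plan([(577,-3.5,180,-94.4),(577,-3.5,80,-94.4)])
E
```

```text
t 0.25 p [ 199.7 -539.   249.9] w 0.0853 F [-0.5 -1.3 -0.6] z [-0.     0.001 -1.   ] y [ 0.347 -0.938 -0.001] q [-1.34  0.28  1.51  0.    1.36 -0.12]
[ 539.8 -371.    70.2] [-0.   0.  24.7]
[ 539.8 -370.9  170.2] [-0.   0.  24.7]
```

```bash
python3 -m jog '[54,-37,0,0,0,3,108,-74,0,0,0,6,162,-111,0,0,0,9,216,-148,0,0,0,12,270,-185,0,0,0,15,324,-223,0,0,0,18,378,-260,0,0,0,21,432,-297,10,0,0,24,486,-334,30,0,0,24.7,540,-371,50,0,0,24.7]' 0; python3 - <<'E'
from h import *
plan([(577,-3.5,180,-94.4),(577,-3.5,80,-94.4)])
E
```

```text
clock: 1.5
position: [0.5583, -0.0305, 0.2103]
ee_rot: [0.0, 0.999, -0.038, 0.001]
contact_force: [0.4, -0.4, 0.5]
width: 0.0856
t 1.5 p [558.3 -30.5 210.3] w 0.0856 F [ 0.4 -0.4  0.5] z [ 0.001 -0.001 -1.   ] y [-0.076 -0.997  0.001] q [-0.18  0.28  1.61 -0.    1.26  1.47]
[ 16.6 -28.4  30.3] [ 0.  -0.1  0. ]
[ 16.4 -28.4 130.3] [ 0.  -0.1  0. ]
```

```bash
python3 -m jog '[0,0,0,0,0,0,0,0,0,0,0,0,0,0,0,0,0,0]'; python3 - <<'E'
from h import *
plan([(577,-3.5,180,-94.4),(577,-3.5,80,-94.4)])
for n in("scene","top"):
    d=get_image(n); cv2.imwrite(f"pics/{n}1.png",d["frame"][:,:,::-1])
E
```

```text
clock: 1.88
position: [0.5566, -0.0335, 0.2109]
ee_rot: [0.0, 0.999, -0.039, 0.0]
contact_force: [0.3, -1.0, 0.5]
width: 0.0855
t 1.875 p [556.6 -33.5 210.9] w 0.0855 F [ 0.3 -1.   0.5] z [ 0.    -0.001 -1.   ] y [-0.078 -0.997  0.001] q [-0.18  0.27  1.61 -0.    1.26  1.46]
[ 18.  -31.5  30.9] [ 0.  -0.  -0.1]
[ 17.9 -31.6 130.9] [ 0.  -0.  -0.1]
```

View pics/scene1.png

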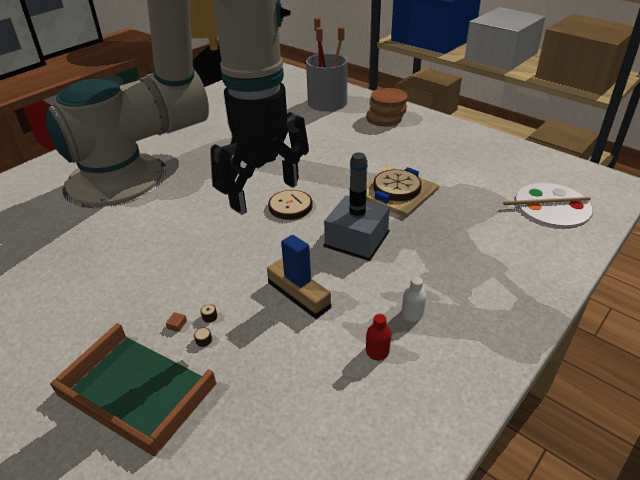

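The arm stopped short of the sweeper (grip top at 296,244 px) because the rows ran out. Next I'll centre over it and go down.

```bash
python3 -m jog '[18,-31.5,10,0,0,0,18,-31.5,30,0,0,0,18,-31.5,60,0,0,0,18,-31.5,90,0,0,0,18,-31.5,115,0,0,0,18,-31.5,131,0,0,0,18,-31.5,131,0,0,0]'; python3 - <<'E'
from h import *
plan([(577,-3.5,80,-94.4)])
for n in("scene","top"):
    d=get_image(n); cv2.imwrite(f"pics/{n}2.png",d["frame"][:,:,::-1])
f=cv2.imread("pics/scene2.png")[180:330,200:400];cv2.imwrite("pics/s2z.png",cv2.resize(f,(800,600)))
E
```

```text
clock: 2.85
position: [0.5767, -0.0028, 0.0787]
ee_rot: [-0.0, 0.999, -0.039, -0.001]
contact_force: [0.6, -0.2, -0.1]
width: 0.0858
t 2.85 p [576.7  -2.8  78.7] w 0.0858 F [ 0.6 -0.2 -0.1] z [-0.002  0.    -1.   ] y [-0.077 -0.997  0.   ] q [-0.13  0.42  1.74 -0.    0.98  1.52]
[ 0.4  0.7 -1.3] [ 0.   0.1 -0. ]
```

View pics/s2z.png

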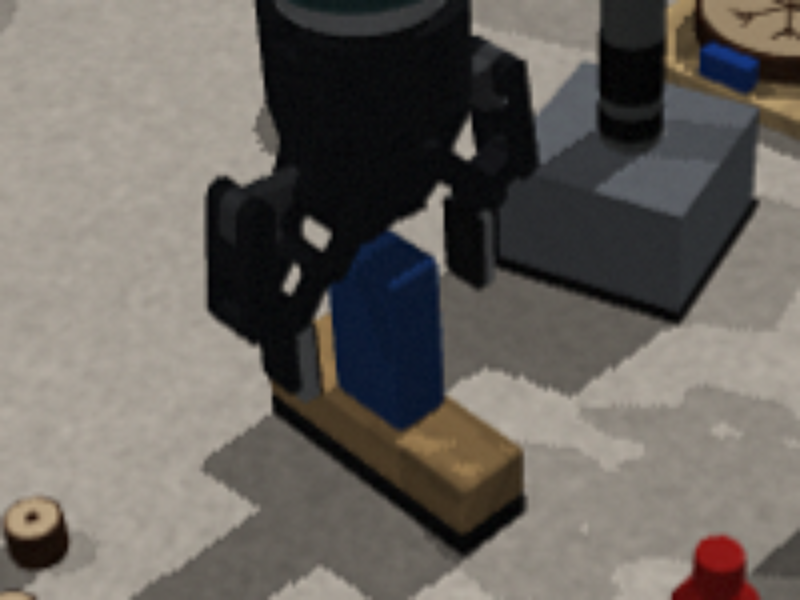

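The fingers straddle the blue grip, at zoom px (330–440, 235–425). I'll close them.

```bash
python3 -m jog '[0,0,0,0,0,0,0,0,0,0,0,0,0,0,0,0,0,0,0,0,0,0,0,0,0,0,0,0,0,0,0,0,0,0,0,0]' 1 70; python3 - <<'E'
from h import *
plan([(576.7,-2.8,84,-94.4),(483.5,-89,84,-78.3)])
E
```

```text
clock: 3.7
position: [0.5777, -0.0023, 0.0798]
ee_rot: [0.0, 0.999, -0.038, 0.0]
contact_force: [-1.4, -0.3, 4.5]
width: 0.025
t 3.7 p [577.7  -2.3  79.8] w 0.025 F [-1.4 -0.3  4.5] z [ 0.001 -0.    -1.   ] y [-0.076 -0.997  0.   ] q [-0.12  0.42  1.74 -0.    0.98  1.52]
[-0.9  0.5 -4.2] [ 0. -0.  0.]
[-87.3  93.6  -4.2] [  0.   -0.  -16.1]
```

```bash
python3 -m jog '[0,0,-4,0,0,0,-15,5,-5,0,0,-4,-40,20,-5,0,0,-8,-65,45,-5,0,0,-12,-80,72,-5,0,0,-16,-87.5,93.5,-5,0,0,-16,-87.5,93.5,-5,0,0,-16,-87.5,93.5,-5,0,0,-16]'; python3 - <<'E'
from h import *
plan([(483.5,-89,81,-78.3),(516.4,-247.4,81,-78.3)])
for n in("scene","top"):
    d=get_image(n); cv2.imwrite(f"pics/{n}3.png",d["frame"][:,:,::-1])
f=cv2.imread("pics/scene3.png")[200:450,40:373];cv2.imwrite("pics/s3z.png",cv2.resize(f,(800,600)))
f=cv2.imread("pics/top3.png")[210:360,320:520];cv2.imwrite("pics/t3z.png",cv2.resize(f,(800,600)))
E
```

```text
clock: 4.7
position: [0.4832, -0.0884, 0.0842]
ee_rot: [-0.0, 0.995, 0.101, -0.0]
contact_force: [-0.1, 0.7, -2.0]
width: 0.0253
t 4.7 p [483.2 -88.4  84.2] w 0.0253 F [-0.1  0.7 -2. ] z [-0.     0.001 -1.   ] y [ 0.201 -0.98  -0.001] q [-0.32  0.31  1.92  0.    0.91  1.04]
[0.2 0.7 3.2] [-0.  -0.  -0.1]
[  0.6 162.4   3.1] [-0.  -0.  -0.1]
```

View pics/s3z.png

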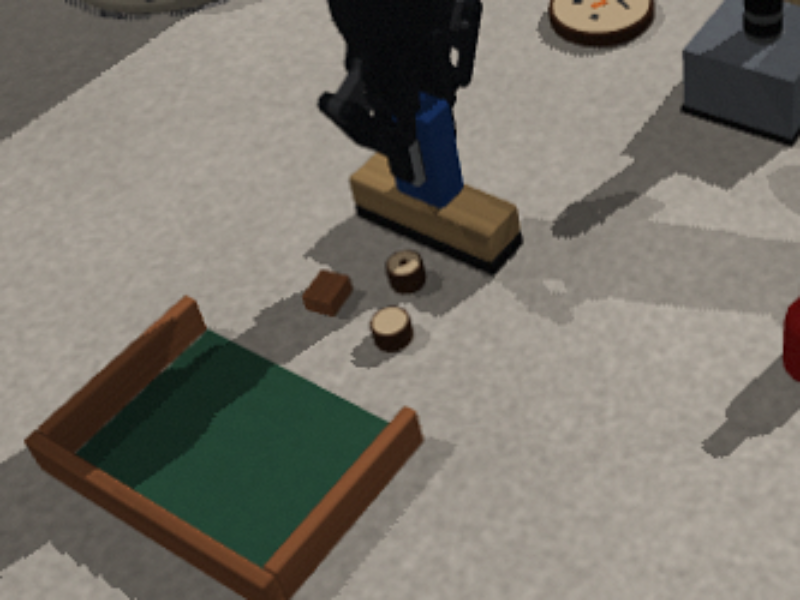

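View pics/t3z.png

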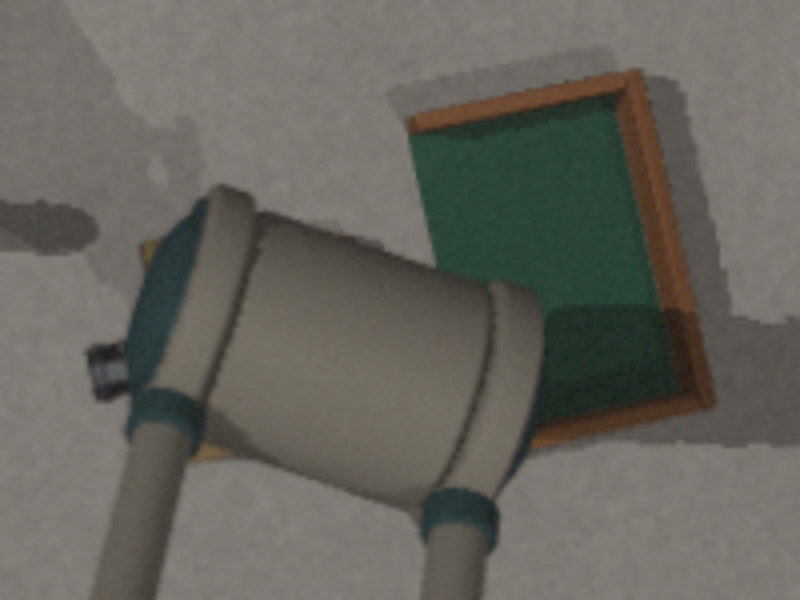

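The sweeper is upright behind the offcuts, parallel to the bay's opening and clear of the branch (405,270 zoom px). Next I'll lower it and sweep.

```bash
python3 -m jog '[0,0,3.5,0,0,0,0,8,3.5,0,0,0,0,20,3.5,0,0,0,0,34,3.5,0,0,0,0,48,3.5,0,0,0,0,62,3.5,0,0,0,0,76,3.5,0,0,0,0,90,3.5,0,0,0,0,100,3.5,0,0,0,0,100,3.5,0,0,0]'; python3 - <<'E'
from h import *
plan([(516.4,-247.4,81,-78.3)])
for n in("scene",):
    d=get_image(n); cv2.imwrite(f"pics/{n}4.png",d["frame"][:,:,::-1])
f=cv2.imread("pics/scene4.png")[200:450,40:373];cv2.imwrite("pics/s4z.png",cv2.resize(f,(800,600)))
E
```

```text
clock: 6.05
position: [0.5035, -0.1876, 0.0809]
ee_rot: [0.0, 0.995, 0.101, 0.0]
contact_force: [0.3, 1.0, -1.8]
width: 0.0249
t 6.05 p [ 503.5 -187.6   80.9] w 0.0249 F [ 0.3  1.  -1.8] z [ 0. -0. -1.] y [ 0.201 -0.98   0.   ] q [-0.49  0.37  1.83 -0.    0.94  0.88]
[ 0.6 61.2 -0.1] [ 0.  -0.  -0.1]
```

View pics/s4z.png

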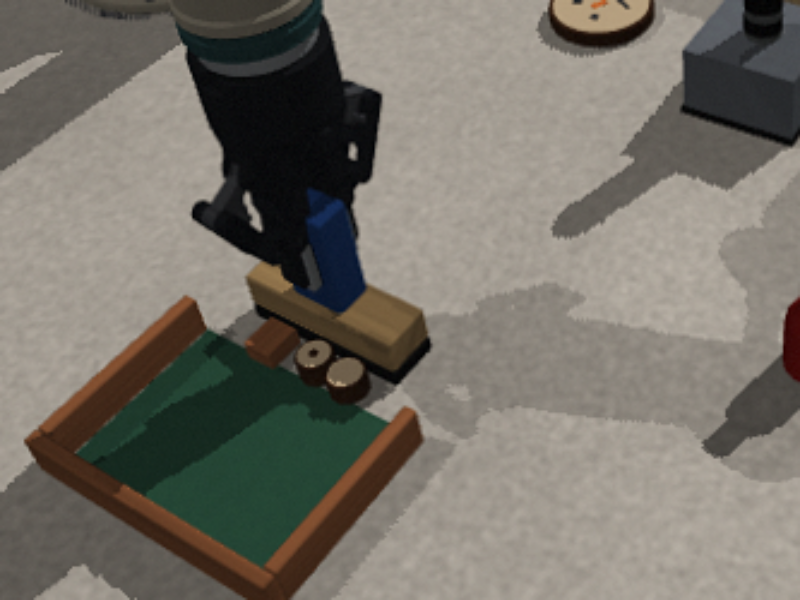

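The three offcuts, at zoom px (272,342), (314,360) and (347,380), are against the face and at the mouth of the bay. I'll keep sweeping.

```bash
python3 -m jog '[0,10,0,0,0,0,0,22,0,0,0,0,0,34,0,0,0,0,0,46,0,0,0,0,0,57,0,0,0,0,0,66,0,0,0,0,0,66,0,0,0,0,0,66,0,0,0,0]'; python3 - <<'E'
from h import *
plan([(516.4,-247.4,81,-78.3)])
for n in("scene",):
    d=get_image(n); cv2.imwrite(f"pics/{n}5.png",d["frame"][:,:,::-1])
f=cv2.imread("pics/scene5.png")[200:450,40:373];cv2.imwrite("pics/s5z.png",cv2.resize(f,(800,600)))
E
```

```text
clock: 7.1
position: [0.5163, -0.2512, 0.0808]
ee_rot: [-0.0, 0.995, 0.101, -0.0]
contact_force: [0.4, 0.0, -2.0]
width: 0.0255
t 7.1 p [ 516.3 -251.2   80.8] w 0.0255 F [ 0.4  0.  -2. ] z [-0.  0. -1.] y [ 0.201 -0.979 -0.   ] q [-0.57  0.42  1.75  0.    0.98  0.79]
[ 0.9 -3.7 -0.2] [-0.   0.  -0.1]
```

View pics/s5z.png

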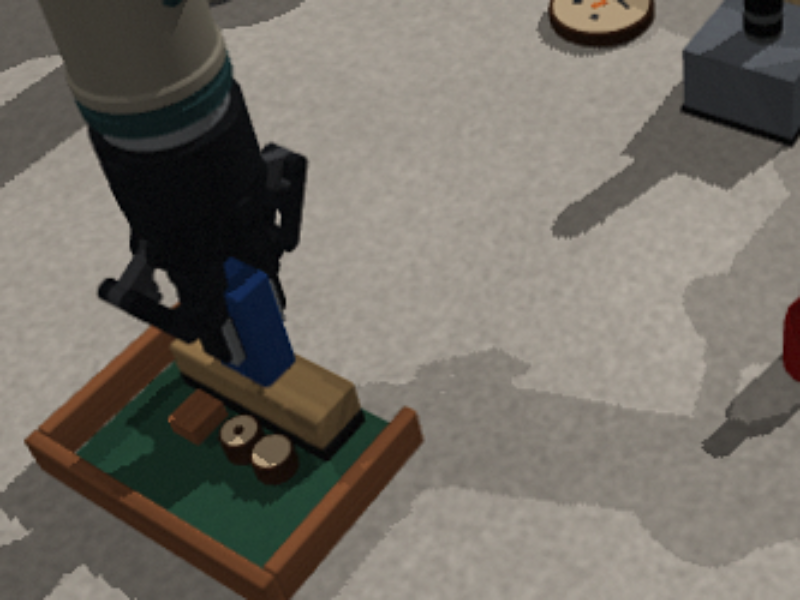

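All three are well inside. I'll back off about 40 mm, lower the sweeper to the table and let go.

```bash
python3 -m jog '[0,-10,0,0,0,0,0,-25,0,0,0,0,0,-40,0,0,0,0,0,-40,0.5,0,0,0,0,-40,1,0,0,0,0,-40,1,0,0,0]'; python3 -m jog '[0,0,0,0,0,0,0,0,0,0,0,0,0,0,0,0,0,0,0,0,0,0,0,0,0,0,0,0,0,0,0,0,0,0,0,0]' 0
python3 - <<'E'
from h import *
plan([])
d=get_image("scene"); cv2.imwrite("pics/s6z.png",cv2.resize(d["frame"][200:450,40:373,::-1],(800,600)))
E
```

```text
clock: 7.9
position: [0.5087, -0.2126, 0.0799]
ee_rot: [0.0, 0.995, 0.101, 0.0]
contact_force: [0.1, -0.8, -1.7]
width: 0.0255
clock: 8.65
position: [0.5084, -0.2122, 0.0799]
ee_rot: [0.0, 0.995, 0.101, 0.0]
contact_force: [0.8, -0.1, 0.1]
width: 0.0855
t 8.65 p [ 508.4 -212.2   79.9] w 0.0855 F [ 0.8 -0.1  0.1] z [ 0. -0. -1.] y [ 0.202 -0.979  0.   ] q [-0.52  0.39  1.8  -0.    0.95  0.85]
```

View pics/s6z.png

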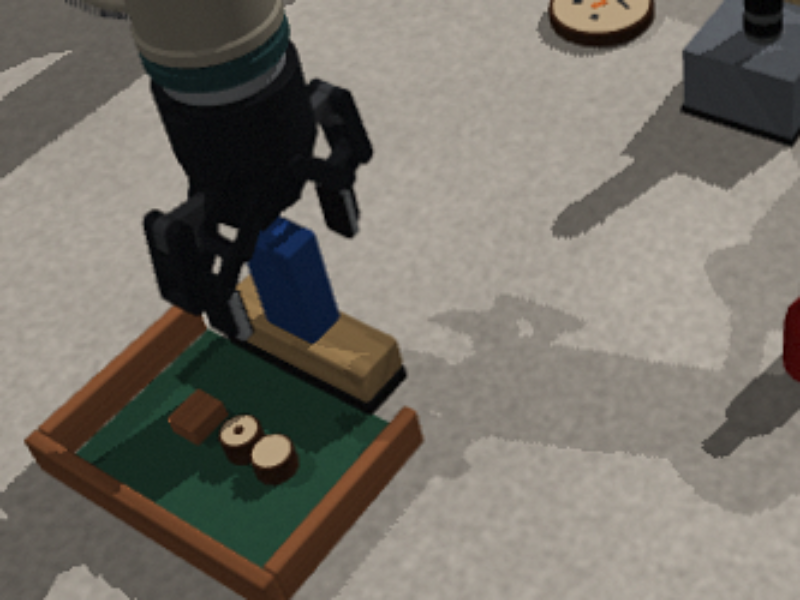

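```bash
python3 -m jog '[0,0,-30,0,0,0,0,0,-80,0,0,0,0,0,-140,0,0,0,0,0,-190,0,0,0,0,0,-200,0,0,0,0,0,-200,0,0,0]'; python3 - <<'E'
from h import *
plan([(559,174,280,17.3),(559,174,135,17.3)])
d=get_image("scene"); cv2.imwrite("pics/scene7.png",d["frame"][:,:,::-1])
E
```

```text
clock: 9.45
position: [0.5084, -0.2121, 0.28]
ee_rot: [0.0, 0.995, 0.101, 0.0]
contact_force: [0.6, 0.3, 0.3]
width: 0.0855
t 9.45 p [ 508.4 -212.1  280. ] w 0.0855 F [0.6 0.3 0.3] z [ 0.001 -0.    -1.   ] y [ 0.202 -0.979  0.   ] q [-0.52  0.22  1.5  -0.    1.41  0.85]
[ 1.275e+02 -3.680e+02 -1.000e-01] [  0.    0.  -95.7]
[ 127.4 -368.1  144.9] [  0.    0.  -95.7]
```

View pics/scene7.png

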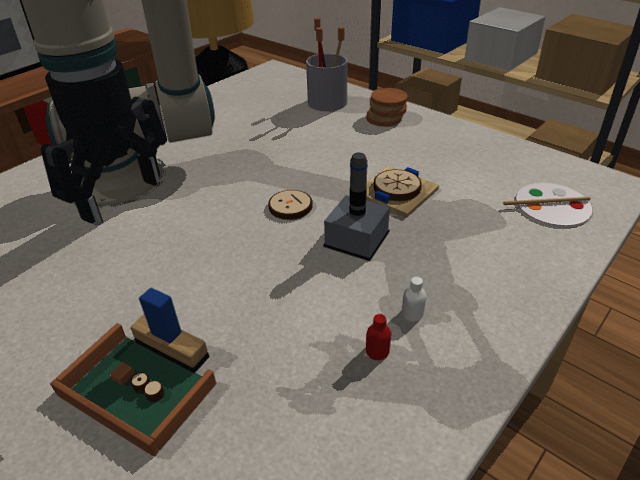

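The sweeper stands upright at (170,325) px, and the offcuts are in the bay around (120–155, 375–390). Next is the engraver.

```bash
python3 -m jog '[13,-37,0,0,0,-10,26,-74,0,0,0,-20,39,-111,0,0,0,-30,52,-148,0,0,0,-40,65,-185,0,0,0,-50,78,-222,0,0,0,-60,91,-260,0,0,0,-70,104,-300,0,0,0,-80,120,-340,0,0,0,-90,127.5,-368,0,0,0,-95.7]';python3 -m jog '[0,0,0,0,0,0,0,0,0,0,0,0,0,0,0,0,0,0]'; python3 - <<'E'
from h import *
plan([(559,174,280,17.3),(559,174,135,17.3)])
for n in("scene","top"):
    d=get_image(n); cv2.imwrite(f"pics/{n}8.png",d["frame"][:,:,::-1])
E
```

```text
clock: 10.75
position: [0.5583, 0.1756, 0.2769]
ee_rot: [-0.002, 0.591, 0.807, -0.002]
contact_force: [0.1, -0.2, -0.8]
width: 0.0854
clock: 11.12
position: [0.5589, 0.1728, 0.2793]
ee_rot: [-0.0, 0.593, 0.805, -0.001]
contact_force: [0.3, -0.4, -0.2]
width: 0.0855
t 11.125 p [558.9 172.8 279.3] w 0.0855 F [ 0.3 -0.4 -0.2] z [-0.001 -0.001 -1.   ] y [ 0.955  0.296 -0.001] q [ 0.18  0.28  1.43 -0.    1.43 -0.12]
[ 1.2  0.5 -0.7] [-0.1  0.  -0.1]
[  1.2   0.7 144.3] [-0.1  0.  -0.1]
```

View pics/scene8.png

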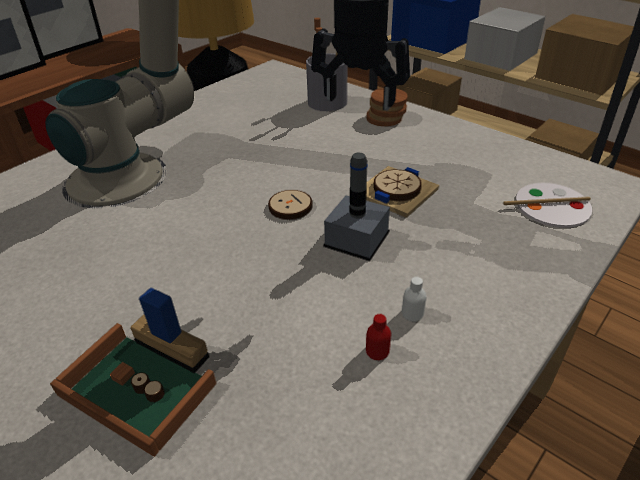

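```bash
python3 -m jog '[1,0.5,20,0,0,0,1,0.5,50,0,0,0,1,0.5,80,0,0,0,1,0.5,105,0,0,0,1,0.5,125,0,0,0,1,0.5,138,0,0,0,1,0.5,143,0,0,0,1,0.5,143,0,0,0]'; python3 - <<'E'
from h import *
plan([(559,174,135,17.3)])
for n in("scene",):
    d=get_image(n); cv2.imwrite(f"pics/s9z.png",cv2.resize(d["frame"][120:270,260:460,::-1],(800,600)))
E
```

```text
clock: 12.22
position: [0.5596, 0.1749, 0.1371]
ee_rot: [0.0, 0.593, 0.805, 0.0]
contact_force: [0.3, -0.0, 0.4]
width: 0.0855
t 12.225 p [559.6 174.9 137.1] w 0.0855 F [ 0.3 -0.   0.4] z [ 0. -0. -1.] y [0.955 0.298 0.   ] q [ 0.18  0.38  1.65 -0.    1.11 -0.12]
[-0.7 -0.8  2.1] [0. 0. 0.]
```

View pics/s9z.png

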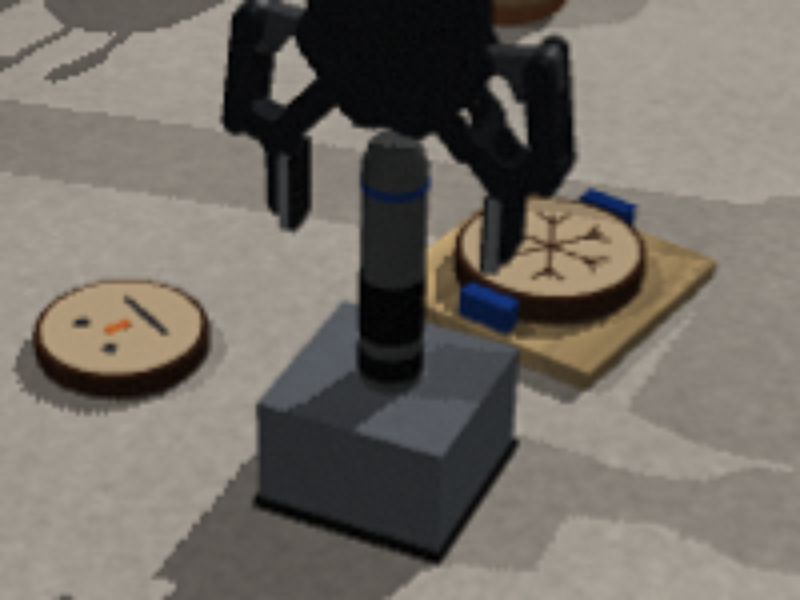

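The pen (px 395,270 in the zoom) is between the pads. I'll close on it.

```bash
python3 -m jog '[0,0,0,0,0,0,0,0,0,0,0,0,0,0,0,0,0,0,0,0,0,0,0,0,0,0,0,0,0,0,0,0,0,0,0,0]' 1 90; python3 -m jog '[0,0,-15,0,0,0,0,0,-45,0,0,0,0,0,-80,0,0,0,0,0,-110,0,0,0,0,0,-130,0,0,0,0,0,-130,0,0,0,0,0,-130,0,0,0]'; python3 - <<'E'
from h import *
plan([(559,174,265,17.3)])
for n in("scene","top"):
    d=get_image(n); cv2.imwrite(f"pics/{n}10.png",d["frame"][:,:,::-1])
E
```

```text
clock: 13.02
position: [0.5594, 0.1751, 0.1374]
ee_rot: [0.0, 0.593, 0.806, 0.0]
contact_force: [-0.9, -0.8, 6.1]
width: 0.0275
clock: 13.9
position: [0.5587, 0.1749, 0.2659]
ee_rot: [-0.001, 0.593, 0.806, -0.001]
contact_force: [-0.8, 0.7, -1.7]
width: 0.0272
t 13.9 p [558.7 174.9 265.9] w 0.0272 F [-0.8  0.7 -1.7] z [-0.002 -0.    -1.   ] y [ 0.955  0.298 -0.002] q [ 0.18  0.28  1.45 -0.    1.41 -0.12]
[-1.  -0.   0.9] [-0.1 -0.   0. ]
```

View pics/scene10.png

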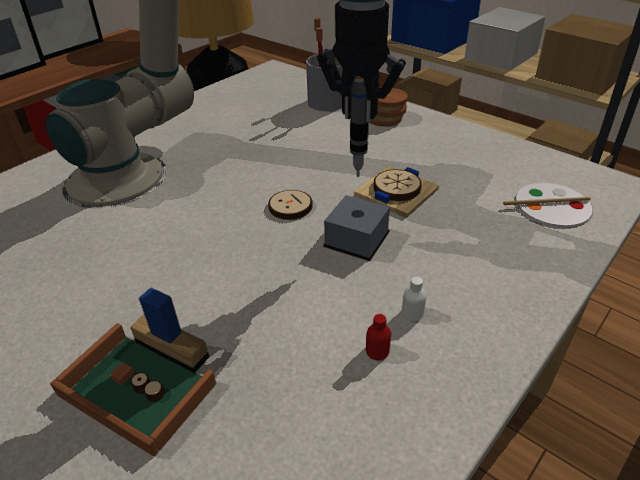

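```bash
python3 - <<'E'
from h import *
plan([(447.7,308.8,218,28),(447.7,308.8,218,28,45,28)])
s=get_image("scene");st=get_state();T=R.from_quat(np.roll(st["ee_rot"],-1)).as_matrix()
print(proj(s,[st["position"]+.127*T[:,2]]))
f=s["frame"][60:210,260:460,::-1];cv2.imwrite("pics/s11z.png",cv2.resize(f,(800,600)))
E
```

```text
t 14.0 p [558.6 174.9 265.5] w 0.0271 F [-0.6 -0.3 -1.7] z [-0.003 -0.001 -1.   ] y [ 0.955  0.298 -0.003] q [ 0.18  0.29  1.45 -0.    1.41 -0.12]
[160.9 -65.9  47.7] [ -0.2  -0.  -10.7]
[160.9 -65.9  47.7] [-45.    4.2 -10.1]
[[357.59695837 175.39841497]]
```

View pics/s11z.png

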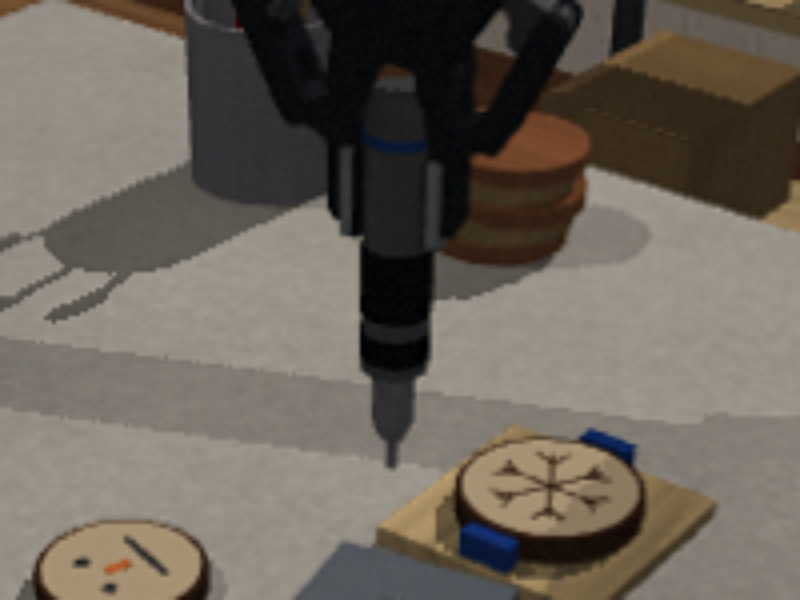

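The measured tip at (357.5,176.5) px agrees with the predicted (357.6,175.4). Now I'll carry the pen over and tilt it, staying high.

```bash
python3 -m jog '[15,-6,0,-3,0.5,-1,33,-13,0,-9,1,-2,52,-21,5,-15,1.5,-3.5,72,-29,12,-21,2,-5,92,-37,20,-27,2.5,-6,112,-45,28,-33,3,-7.5,132,-54,36,-39,3.5,-9,148,-60,44,-43,4,-10,161,-66,48,-45,4.2,-10.1,161,-66,48,-45,4.2,-10.1]'; python3 -m jog '[0,0,0,0,0,0,0,0,0,0,0,0]'; python3 - <<'E'
from h import *
plan([(447.7,308.8,218,28,45,28),(447.7,308.8,138,28,45,28)])
st=get_state();T=R.from_quat(np.roll(st["ee_rot"],-1)).as_matrix();tip=st["position"]+.127*T[:,2]
print("tip",tip)
for n in("scene","top"):
    d=get_image(n); cv2.imwrite(f"pics/{n}12.png",d["frame"][:,:,::-1]);print(proj(d,[tip]))
E
```

```text
clock: 15.3
position: [0.4458, 0.3088, 0.2163]
ee_rot: [0.196, 0.475, 0.793, 0.327]
contact_force: [-0.3, -0.5, -1.3]
width: 0.0269
clock: 15.55
position: [0.4495, 0.309, 0.2196]
ee_rot: [0.198, 0.476, 0.791, 0.329]
contact_force: [-0.4, -0.7, -1.7]
width: 0.027
t 15.55 p [449.5 309.  219.6] w 0.027 F [-0.4 -0.7 -1.7] z [ 0.627  0.332 -0.705] y [0.623 0.33  0.709] q [ 0.46 -0.    2.23  0.13  0.13 -0.14]
[ 0.7 -2.3 -0. ] [ 0.2  0.  -0. ]
[  0.7 -59.1  56.3] [ 0.2  0.  -0. ]
tip [0.52909271 0.35121353 0.1301377 ]
[[401.49529581 136.45278709]]
[[148.97167459 270.21626069]]
```

View pics/scene12.png

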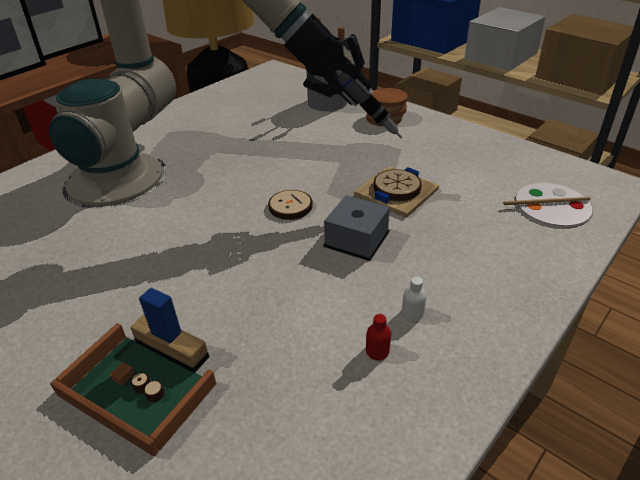

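View pics/top12.png

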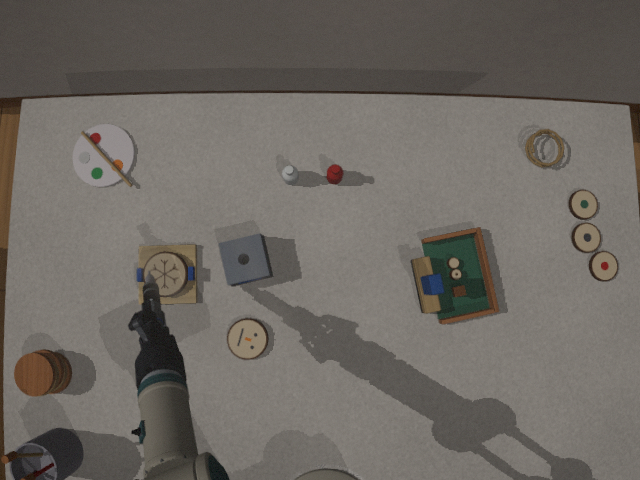

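The tip hovers high over the slice, at (399,136) in scene. However, joint 5 is at 0.13 with a limit of 0.11, so this lean direction won't go lower. I'll swing the lean azimuth from 28° to 88° while still high.

```bash
python3 - <<'E'
from h import *
for az in(40,52,64,76,88):
    b=np.radians(az);print(az);plan([(527-89.8*np.cos(b),351-89.8*np.sin(b),218,az,45,az)])
E
```

```text
40
t 15.65 p [449.2 308.9 219.4] w 0.0271 F [-0.7 -0.  -1.4] z [ 0.627  0.332 -0.705] y [0.623 0.33  0.709] q [ 0.46 -0.    2.23  0.13  0.13 -0.14]
[-18.   -0.6   1.4] [ 0.2  8.5 -8.5]
52
t 15.65 p [449.2 308.9 219.4] w 0.0271 F [-0.7 -0.  -1.4] z [ 0.627  0.332 -0.705] y [0.623 0.33  0.709] q [ 0.46 -0.    2.23  0.13  0.13 -0.14]
[-35.9   3.5   5.6] [  0.2  17.  -17. ]
64
t 15.65 p [449.2 308.9 219.4] w 0.0271 F [-0.7 -0.  -1.4] z [ 0.627  0.332 -0.705] y [0.623 0.33  0.709] q [ 0.46 -0.    2.23  0.13  0.13 -0.14]
[-52.1  10.2  12.2] [  0.2  25.5 -25.5]
76
t 15.65 p [449.2 308.9 219.4] w 0.0271 F [-0.7 -0.  -1.4] z [ 0.627  0.332 -0.705] y [0.623 0.33  0.709] q [ 0.46 -0.    2.23  0.13  0.13 -0.14]
[-66.1  19.   21.2] [  0.2  34.  -33.9]
88
t 15.65 p [449.2 308.9 219.4] w 0.0271 F [-0.7 -0.  -1.4] z [ 0.627  0.332 -0.705] y [0.623 0.33  0.709] q [ 0.46 -0.    2.23  0.13  0.13 -0.14]
[-77.1  29.8  31.9] [  0.2  42.5 -42.4]
```

```bash
python3 -m jog '[-9,0,0,0,4,-4,-18,0,1,0,8.5,-8.5,-27,1,3,0,13,-13,-36,3.5,5.5,0,17,-17,-44,7,9,0,21,-21,-52,10,12,0,25.5,-25.5,-59,14.5,17,0,30,-30,-66,19,21,0,34,-34,-72,25,27,0,38,-38,-77,30,32,0,42.5,-42.5]'; python3 -m jog '[0,0,0,0,0,0,0,0,0,0,0,0]'; python3 - <<'E'
from h import *
plan([(524,261.2,218,88,45,88),(524,261.2,138,88,45,88)])
st=get_state();T=R.from_quat(np.roll(st["ee_rot"],-1)).as_matrix();tip=st["position"]+.127*T[:,2]
print("tip",tip)
for n in("scene","top"):
    d=get_image(n); cv2.imwrite(f"pics/{n}13.png",d["frame"][:,:,::-1]);print(proj(d,[tip]))
E
```

```text
clock: 16.9
position: [0.525, 0.2602, 0.2173]
ee_rot: [0.008, 0.014, 0.924, 0.382]
contact_force: [-0.4, 1.1, -2.2]
width: 0.0269
clock: 17.15
position: [0.5227, 0.2615, 0.2172]
ee_rot: [0.007, 0.016, 0.924, 0.383]
contact_force: [-0.4, -0.0, -2.3]
width: 0.0269
t 17.15 p [522.7 261.5 217.2] w 0.0269 F [-0.4 -0.  -2.3] z [ 0.026  0.707 -0.707] y [0.023 0.706 0.707] q [-0.1   0.3   1.84  0.85  1.22 -2.03]
[-1.3  0.4 -0.7] [0.  0.  0.1]
[ -1.1 -56.2  55.9] [0.  0.  0.1]
tip [0.52597636 0.35125747 0.12749124]
[[400.09146812 137.17550258]]
[[149.35330327 271.86109515]]
```

View pics/scene13.png

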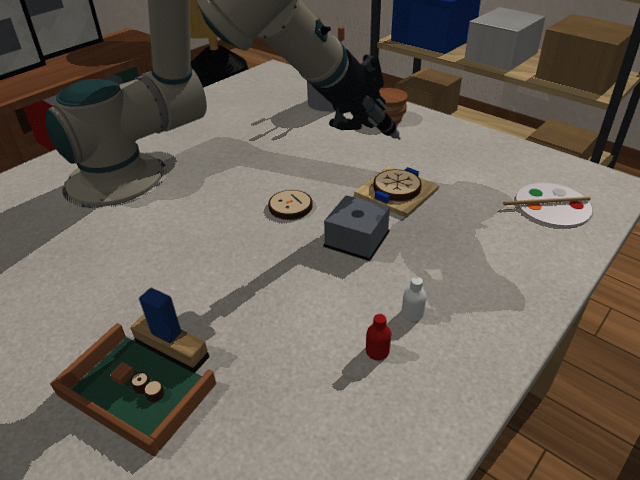

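```bash
python3 -m jog '[-1,-8,8,0,0,0,-1,-18,18,0,0,0,-1,-28,28,0,0,0,-1,-36,36,0,0,0,-1,-40,40,0,0,0,-1,-40,40,0,0,0,-1,-40,40,0,0,0]'; python3 - <<'E'
from h import *
plan([(524,261.2,138,88,45,88)])
st=get_state();T=R.from_quat(np.roll(st["ee_rot"],-1)).as_matrix();tip=st["position"]+.127*T[:,2]
print("tip",tip)
for n in("scene","top"):
    d=get_image(n); print(proj(d,[tip]));x,y=(300,80) if n=="scene" else (80,200)
    cv2.imwrite(f"pics/{n}14.png",cv2.resize(d["frame"][y:y+150,x:x+200,::-1],(800,600)))
E
```

```text
clock: 18.12
position: [0.5247, 0.2617, 0.1613]
ee_rot: [0.008, 0.015, 0.923, 0.383]
contact_force: [-0.3, -0.4, -1.5]
width: 0.0272
t 18.125 p [524.7 261.7 161.3] w 0.0272 F [-0.3 -0.4 -1.5] z [ 0.026  0.708 -0.706] y [0.022 0.706 0.708] q [-0.1   0.37  1.9   0.89  1.14 -2.15]
[  0.7 -16.9  16.1] [0.1 0.1 0.2]
tip [0.52791801 0.35157297 0.07165737]
[[399.02886709 162.13182617]]
[[158.39680967 271.95289979]]
```

View pics/scene14.png

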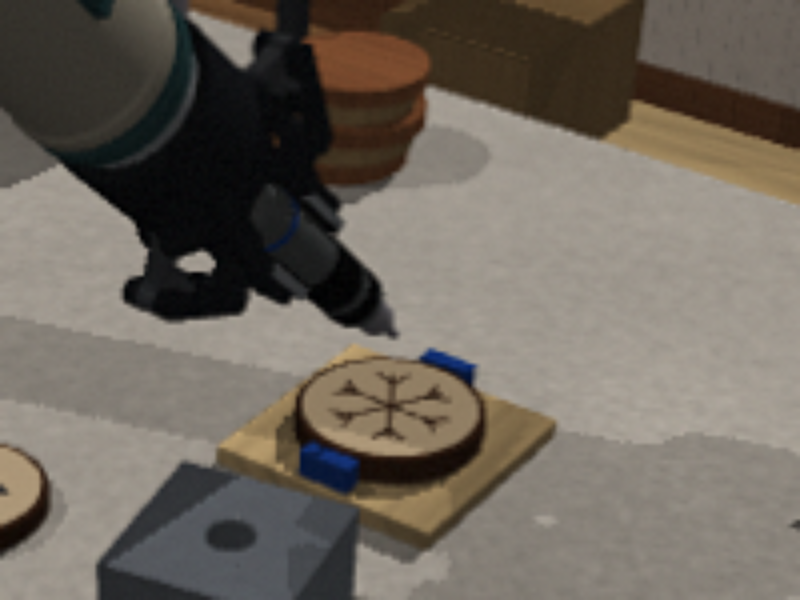

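View pics/top14.png

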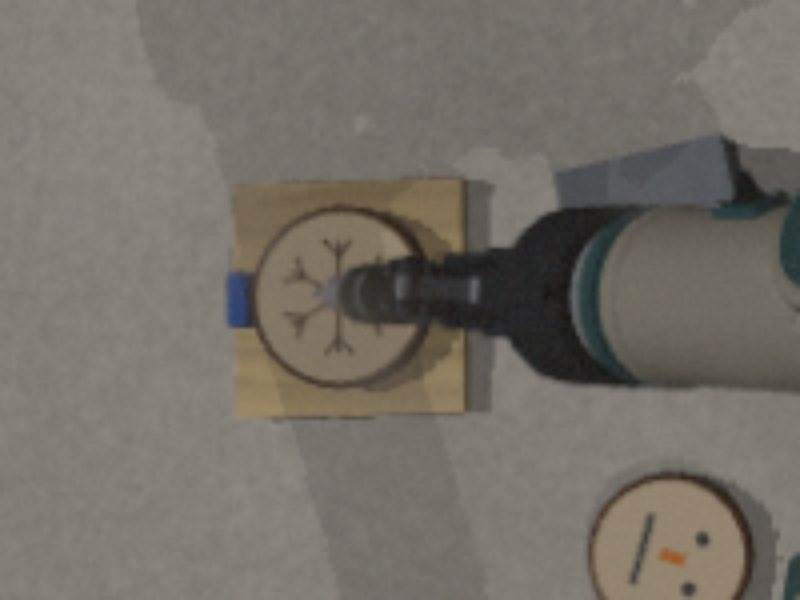

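The seen tip, at scene (399,164) and top (158.6,272.3), matches the prediction within 2 px and lies over the snowflake's centre. It has about 23 mm still to go down.

```bash
python3 -m jog '[0,-5,5,0,0,0,0,-10,10,0,0,0,0,-14,14,0,0,0,0.5,-16,16,0,0,0,0.5,-16,16,0,0,0,0.5,-16,16,0,0,0,0.5,-16,16,0,0,0,0.5,-16,16,0,0,0]'; python3 - <<'E'
from h import *
plan([(524,261.2,138,88,45,88)])
st=get_state();T=R.from_quat(np.roll(st["ee_rot"],-1)).as_matrix();tip=st["position"]+.127*T[:,2]
print("tip",tip,abs(st["qd"]).max())
for n in("scene","top"):
    d=get_image(n); print(proj(d,[tip]),proj(d,[[.527,.351,.028]]));x,y=(300,80) if n=="scene" else (80,200)
    cv2.imwrite(f"pics/{n}15f.png",d["frame"][:,:,::-1])
    cv2.imwrite(f"pics/{n}15.png",cv2.resize(d["frame"][y:y+150,x:x+200,::-1],(800,600)))
E
```

```text
clock: 19.23
position: [0.524, 0.2617, 0.1385]
ee_rot: [0.007, 0.015, 0.924, 0.383]
contact_force: [0.2, 0.2, -0.9]
width: 0.0271
t 19.225 p [524.  261.7 138.5] w 0.0271 F [ 0.2  0.2 -0.9] z [ 0.025  0.707 -0.706] y [0.022 0.706 0.708] q [-0.1   0.4   1.93  0.91  1.1  -2.2 ]
[-0.  -0.7  0. ] [0.1 0.  0.2]
tip [0.52718011 0.35155939 0.04884574] 0.001852235848917857
[[397.95202983 171.65360735]] [[397.03608714 180.32404394]]
[[161.85486146 272.70886942]] [[165.13969497 273.14572458]]
```

View pics/scene15.png

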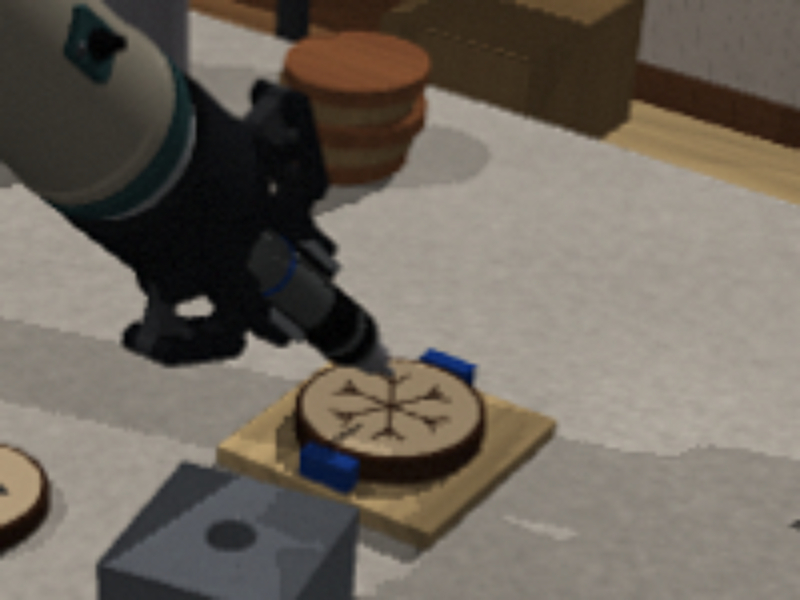

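View pics/top15f.png

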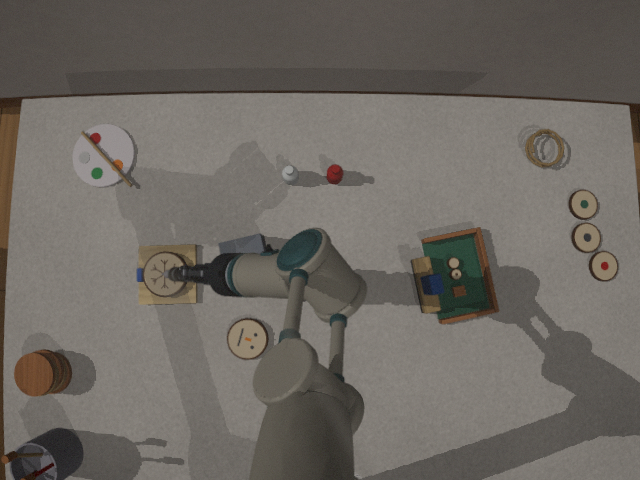

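```bash
python3 - <<'E'
from h import *
d=get_image("top");o=np.array([527,-284]);b=np.radians(-78.3)
M=np.array([[np.cos(b),np.sin(b)],[-np.sin(b),np.cos(b)]])
for p in((454,264),(456,273),(460,291)):print((M@(cast(d,[p],.016)[0,:2]*1000-o)).round(1))
st=get_state();print(st["clock"],st["width"],st["position"],st["contact_force"])
sign_off()
E
```

```text
[-0.2 25.9]
[-0.2  5.8]
[  0.1 -34.5]
19.375 0.027331800327913984 [0.5239004  0.26171155 0.13845533] [-0.02820386 -0.83780752 -1.51534891]
the job is handed in; nothing more can be done
```

I completed every step and handed the job in at 19.4 s of the 54 s allowed; no verdict was reported.

- **Offcuts:** I swept all three into the bay with the sweeper. My last check put their centres at about x = 0 mm in the bay frame (at least -50 mm is needed), with y at +26, +6 and -35 mm. The gripper never came near them.
- **Sweeper:** I backed it off, set it on the table and released it. It stands upright in the pictures.
- **Engraver:** It is held still at a 45° slant, gripped at 90 N with a 27 mm finger opening. From the tool pose, the tip is about 1 mm sideways from the slice's middle and 21 mm above it.
- **Bystanders:** The paint bottles and the finished slice look unmoved.

**Disagreements:**
- In the scene picture the tip sits about 2 px lower than the tool pose predicts. The real gap may be nearer 15–20 mm, still inside the 5–45 mm band.
- My first lean direction brought joint 5 to 0.13 against its 0.11 limit. I swung the lean about 60° sideways while still high, then lowered the pen.

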